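Hold the test load on a hardness tester

ROBOT

A 7-joint arm with a two-finger parallel gripper is mounted at the origin on a cart in front of the work surface, level with it; the furniture and walls round the work are solid. World frame = base frame: x ahead of the robot, y to its left, z up, the work surface at z = 0. Lengths are in m, angles in rad, forces in N, time in s.
With the tool pointing down it reaches from about 0.4 to 0.925 m from the base axis. Payload 5.6 kg.
Tool frame: the origin (TCP) lies at the very end of the fingers, on their centre line; the grasp point (between the pads) lies 19 mm behind it; z points along the fingers, y is the direction in which the jaws open and shut (so a half turn about z gives the same grasp; the last joint's range is limited). The gripper opens to 85 mm and grips with 20 to 120 N. Pads are 22 mm wide; open, the fingers measure 114 mm over their backs; the gripper's body (76 mm by 85 mm) begins 54 mm behind the grasp point. The pads swing forward as they close: fully open they stand 13 mm farther back than shut.
Start: joints at [-1.298, 0.468, -0.012, 1.603, 0.006, 1.071, -0.056], TCP at [0.202, 0.618, 0.231] pointing down, gripper open.
Joint ranges: [-2.53, 2.53], [-0.31, 2.02], [-1.57, 1.55], [0.28, 2.44], [-1.29, 4.43], [0.15, 1.84], [-2.92, 2.92]. Speed limits (rad/s): [2.57, 2.57, 3.14, 3.14, 3.14, 3.14, 3.14].

INTERFACE

Orientations are given as [roll, pitch, yaw] about the fixed x, y, z axes, in that order (R = Rz(yaw) Ry(pitch) Rx(roll)).
In Python, from workcell import ctrl gives the robot as it stands. The module is installed in compiled form; this text tells all that it offers.
- The arm moves only by the tool play_rows, never from a script. Its argument "plan" is a list of rows, each a list of 6 numbers: the shift along the tool's x, y, z in cm, then the turn, a rotation vector about the tool's x, y, z in rad. A call has 1 to 12 rows; each row is the pose to reach, as a shift and turn from the pose commanded when the call began, along the tool's axes at that moment; what a row does not reach only later rows make up. A row lasts 1/12 s, in which the tool goes at most 41.7 mm and 7.16 degrees, less where a joint would pass 70% of its speed; a pose out of reach is approached as far as the arm can. A call with a gripper value outside its range is refused whole. "jaw" is the opening, from 0 (shut) to 1 (fully open), set as the call begins (left out, the last holds). The fingers move at their own pace and stop on an object; "newtons" is the grip in N (left out, the last holds). Time passes only in rows, so rows that repeat a pose let the fingers close. It gives the time, the measured TCP pose, the force and the opening at its end, in the units of the state.
- ctrl.get_state(): the state, without advancing time (a new reading comes with each control period).
- ctrl.read_camera(name): name is "side" or "top"; returns a dict with "pixels" (420x560x3 uint8, red, green, blue), "mtx" (3x3 intrinsics, pixels), "k1" (the pictures are not rectified: a ray, as slopes to the right and down, at radius r is drawn at 1 + k1 r^2 times it, then the intrinsics apply), "R" (3x3) and "t" (3): a world point X has camera coordinates R X + t. Camera axes: x right, y down, z forward; pixel columns grow to the right and rows downward; lengths in m; the calibration is good to about 2 mm. A picture is of the moment at which its call begins. There is no depth.
- ctrl.job_done(): hands the job in, once; it reports no verdict.
Trained networks look in the newest picture that a camera, given by its name, has taken for a name from the list of things; names that differ only in an ending like _2 or _b are one class to them, and where a whole thing is asked for, a point or a joint stands for the part that bears it (a point fixed in the world has none). Each returns a list of dicts, best first, with "confidence" (0 to 1); they miss things now and then, are a little off and sometimes report something else, mostly with a low value. They report only what shows in the picture. A call takes as long as a camera call.
- ctrl.search_frame(camera, name): "at" ([column, row] as shares, 0 to 1, of the picture: columns of its width, rows of its height, amid what is visible of it).
- ctrl.pinpoint(camera, name): "at" ([column, row] as shares, 0 to 1, of the picture: columns of its width, rows of its height: a listed point, or the origin of a listed thing).
The state is a dict: "time": time; "q": joint angles; "qvel": joint speeds; "joint_efforts": joint torques, N m; "tcp_pos": TCP position; "ee_rot": TCP orientation; "ft_force": force on the tool from outside, world axes, zero at the start; "ft_torque": the same for the moment, N m; "gripper_width": opening from 0.0 (shut) to 1.0 (fully open).
Only numpy, scipy, OpenCV 4.12 (cv2) and the standard library are available. Lean on these libraries where they do the work, as an engineer would, in place of code of your own. Each camera call takes 0.05 s, during which the arm holds its last target.

TASK

Take a hardness reading: slide the plastic test bar that lies on the tester's steel table until the ring marked on it is under the ball tip and let go of it, then push the lever handle down until the dial pointer stands inside the thick black sector (12 to 18 N). Keep it there: the program finishes while the robot is still holding the handle down, with the ball resting inside the ring. The ball must not be pressed onto the bar outside the ring, the pointer must stay well clear of overload (below 25 N), and the other things on the bench are to be left where they are.

Things in the scene. Friction and masses are not known exactly. Their poses are not given: they have to be found in the camera images.
- stand: grey bench hardness tester, fixed. Origin on the bench top straight below the ball tip; x points from its front edge back to its column, y to its left, z up. Base 262 x 172 mm, x from -145 to +117 mm. Round column at x = +85 mm, 25 mm thick, 211 mm high, with a 48 mm collar. Guide barrel above the ball, 39 mm thick, z 116 to 156 mm. It carries a lever, whose handle is at the right.
- table (a point): centre of the tester's ground steel table, on its top face, 28 mm above the bench. The table is flat, 182 mm (x) by 150 mm (y), x from -137 to +45 mm and y from -75 to +75 mm in the stand's frame.
- test_bar: white plastic bar, 190 x 40 x 12 mm, about 0.1 kg, loose, lying flat on the steel table and jutting out over its front edge. Origin at the centre of its underside; x along its length to the ringed end, which points at the column; z up. Take it by the bare end, across its 40 mm width. A like bar with no ring lies on the bench to the left: not part of the job.
- spot (a point): centre of the black ring on the bar's top face (15 mm outside, 12 mm inside diameter), 65 mm from the bar's centre along its x, 30 mm from that end, on the centre line.
- indenter: steel ball tip on its spindle, below the barrel; origin at the lowest point of the ball (6 mm thick), axes as the stand's. At rest 52 mm above the bench, 12 mm above the bar. It goes straight down as the lever is pushed; resting on the bar it gives way into its load spring, 2.5 N per mm (ball and bar themselves give about 1 mm more).
- dial (a point): centre of the face of the round load dial (58 mm across) in front of the barrel, facing the front and tilted up. It reaches forward to about x = -60 mm in the stand's frame, from about 75 to 140 mm above the bench, and moves down with the ball.
- grip (a point): middle of the black round grip on the lever's end, on its axis; grip 80 mm long, about 26 mm thick, axes as the lever's. At rest 241 mm above the bench; it swings down on a radius of 205 mm about the pivot. The ball meets the bar at a grip height of about 197 mm; 15 N is reached at about 171 mm, 12 and 18 N about 5 mm above and below that. Push it from above or grip it across.
- lever: steel lever, spring-returned, swinging in the stand's y-z plane. Origin at its pivot: x = 0, y = +55 mm, z = 190 mm in the stand's frame; its y points from the grip to the pivot, x as the stand's. At rest it slopes up towards the grip by 0.25 rad; it turns down by at most 0.56 rad. Push needed at the grip: 2 N to start, 3 N just before the ball touches, 7 N at 15 N load.
- pointer (a joint): load pointer on the dial, rad, clockwise seen from the front: 0 = no load (pointing lower left), 0.12 rad per newton of load on the ball. The thick black sector spans 1.44 to 2.16 rad (12 to 18 N). Scale 0 to 30 N: a tick per newton, a long one every 5 N.

How it is judged:
By the outcome, as a careful person would: the job done as asked, in the order asked, and still so for the second after the job is handed in, while the arm keeps its last pose, push and grip.
It also fails if it takes over 64 s, if anything falls off the work surface, if the arm or the gripper's body presses on something with over 40 N, if the wrist force passes 120 N, or if a joint passes its speed limit or range.

## Working session

There is one attempt and no reset: what is moved stays moved. The work goes in short steps, Python scripts to look and compute and a tool call to move; the robot and the scene stay as the last step left them, time stands still between calls to the robot, and variables do not carry over. Pictures are saved under pics/ and viewed, and the job is handed in when it is done.

Besides the shell and the picture viewer there is one more tool, called after "Emit:" as name(argument=value, ...), one argument or row to a line, values as JSON. play_rows: Moves the arm, as the interface text tells. Its arguments: {"type":"object","properties":{"plan":{"type":"array"},"jaw":{"type":"number"},"newtons":{"type":"number"}},"required":["plan"]}

```bash
mkdir -p pics
cat > h.py <<'E'
import numpy as np, cv2
from workcell import ctrl
from scipy.spatial.transform import Rotation as Rn
def ray(c,at):
    u=np.array([at[0]*560,at[1]*420]); K=np.array(c["mtx"])
    d=np.array([(u[0]-K[0,2])/K[0,0],(u[1]-K[1,2])/K[1,1]]); s=d.copy()
    for _ in range(30): s=d/(1+c["k1"]*(s@s))
    R=np.array(c["R"]);t=np.array(c["t"]).ravel()
    v=R.T@np.append(s,1); return -R.T@t, v/np.linalg.norm(v)
def atz(c,at,z):
    o,v=ray(c,at); return o+v*(z-o[2])/v[2]
def tri(ca,a,cb,b):
    o1,v1=ray(ca,a);o2,v2=ray(cb,b)
    A=np.stack([v1,-v2],1); s=np.linalg.lstsq(A,o2-o1,rcond=None)[0]
    p,q=o1+v1*s[0],o2+v2*s[1]; return (p+q)/2,np.linalg.norm(p-q)
def proj(c,X):
    p=np.array(c["R"])@np.array(X)+np.array(c["t"]).ravel(); s=p[:2]/p[2]; s=s*(1+c["k1"]*(s@s)); K=np.array(c["mtx"])
    return np.array([K[0,0]*s[0]+K[0,2],K[1,1]*s[1]+K[1,2]])
def cam(n,fn=None):
    c=ctrl.read_camera(n)
    if fn: cv2.imwrite("pics/"+fn,np.array(c["pixels"])[:,:,::-1])
    return c
E
python3 - <<'E'
from h import *
np.set_printoptions(precision=4,suppress=True)
C={n:cam(n,n+"0.png") for n in("side","top")}
D={}
for n in C:
    print(n,"pos",ray(C[n],[.5,.5]))
    for k in["stand","table","test_bar","spot","indenter","dial","grip","lever"]:
        r=ctrl.pinpoint(n,k); D[n,k]=r
        print(n,k,[(np.round(np.array(x["at"])*[560,420],1),round(x["confidence"],2)) for x in r[:3]])
for k in["stand","table","test_bar","spot","indenter","dial","grip","lever"]:
    if D["side",k] and D["top",k]: print(k,*tri(C["side"],D["side",k][0]["at"],C["top"],D["top",k][0]["at"]))
s=ctrl.get_state();print(s)
E
```

```text
side pos (array([0.5021, 0.7563, 0.7103]), array([ 0.1224, -0.7415, -0.6596]))
side stand [(array([266.2, 246.9]), 0.96)]
side table [(array([280. , 244.4]), 0.67)]
side test_bar [(array([309.2, 244.5]), 0.8)]
side spot [(array([289.6, 234.5]), 0.74)]
side indenter []
side dial [(array([283. , 221.4]), 0.81), (array([292.8, 135.6]), 0.49)]
side grip [(array([293.3, 136.5]), 0.8), (array([250.5, 198.3]), 0.42)]
side lever [(array([254.9, 201. ]), 0.78)]
top pos (array([0.5617, 0.1345, 1.0261]), array([ 0.0524, -0.0093, -0.9986]))
top stand [(array([292.2, 194.2]), 0.6), (array([377.5, 205.7]), 0.59)]
top table [(array([285.1, 217.5]), 0.94)]
top test_bar [(array([291.9, 247.8]), 0.58)]
top spot [(array([296.8, 216.2]), 0.85), (array([268.7, 183.1]), 0.34)]
top indenter []
top dial [(array([289.2, 212.1]), 0.78)]
top grip [(array([375.1, 205.1]), 0.84)]
top lever [(array([265.6, 182.9]), 0.63)]
stand [ 0.6492  0.0953 -0.0064] 0.006848414835879647
table [0.6021 0.1147 0.0304] 0.010663915076296538
test_bar [0.5335 0.1003 0.0277] 0.010194335691924107
spot [0.5939 0.0875 0.0396] 0.01042805340386196
dial [0.604  0.1065 0.0984] 0.0034964981132847373
grip [ 0.6066 -0.0442  0.2337] 0.006092012391708042
lever [0.6561 0.1531 0.1905] 0.0030955402904180762
{'time': 0.9, 'q': array([-1.298 ,  0.4675, -0.0116,  1.6027,  0.0061,  1.0714, -0.0563]), 'qvel': array([ 0.0008,  0.0008, -0.0001,  0.0017, -0.0009, -0.0009,  0.0006]), 'joint_efforts': array([  0.0007, -53.2215,   0.0216, -25.1637,   0.0115,   0.0011,
         0.    ]), 'tcp_pos': array([0.2019, 0.6179, 0.2313]), 'ee_rot': array([3.1415, 0.0001, 2.8258]), 'ft_force': array([-0.1713,  0.6385,  0.3297]), 'ft_torque': array([ 0.024 , -0.0178, -0.0365]), 'gripper_width': 1.0041092263328166}
```

View pics/side0.png

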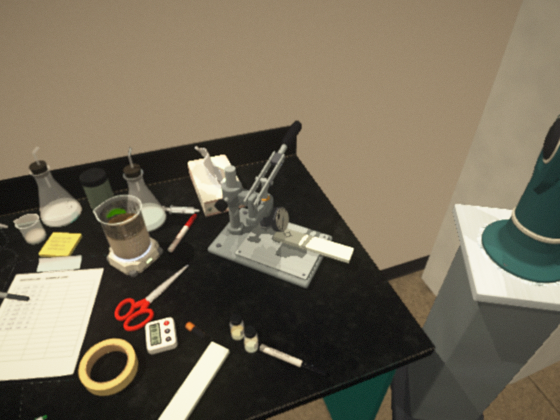

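View pics/top0.png

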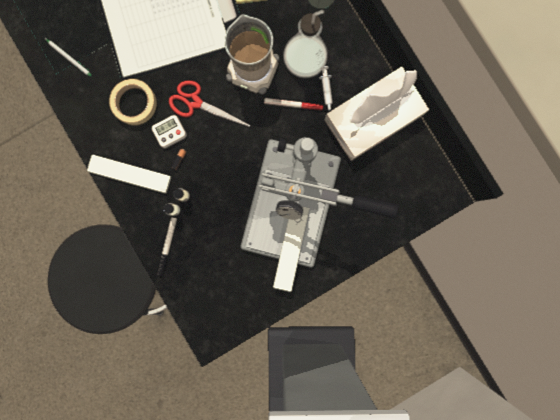

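Run:
```python
import cv2
a=cv2.imread("pics/side0.png");cv2.imwrite("pics/side0z.png",cv2.resize(a[180:300,200:360],None,fx=5,fy=5,interpolation=cv2.INTER_CUBIC))
a=cv2.imread("pics/top0.png");cv2.imwrite("pics/top0z.png",cv2.resize(a[140:290,220:400],None,fx=4,fy=4,interpolation=cv2.INTER_CUBIC))
```

```text
(no output)
```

View pics/side0z.png

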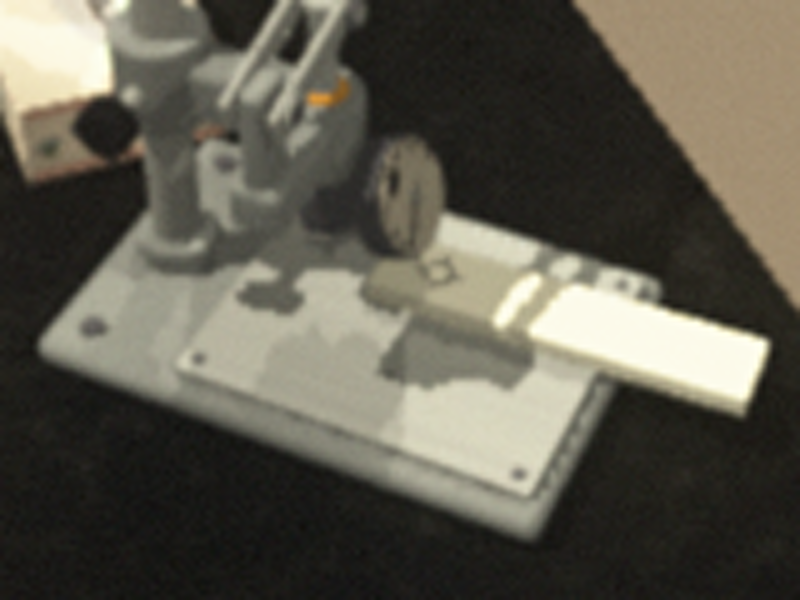

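View pics/top0z.png

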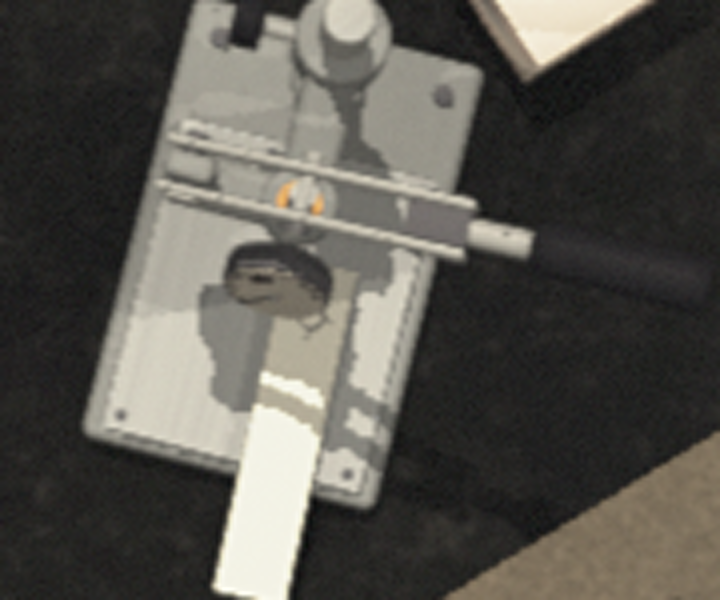

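The side view shows the tester at about (265,245) with the bar jutting out to the right, and the ring visible at about (288,234). In the top view the bar runs from (283,285) up under the dial, and the grip is at (375,205). Next I fit the stand and bar poses from edge points.

```bash
cat > fit.py <<'E'
from h import *
from scipy.optimize import least_squares
np.set_printoptions(precision=4,suppress=True)
def pts(st,L):
    x,y,a=st; c,s=np.cos(a),np.sin(a); L=np.atleast_2d(L)
    return np.stack([x+c*L[:,0]-s*L[:,1],y+s*L[:,0]+c*L[:,1],L[:,2]],1)
def overlay(c,fn,st,bar,box,f):
    x0,y0,x1,y1=box
    im=cv2.resize(np.array(c["pixels"])[y0:y1,x0:x1,::-1].copy(),None,fx=f,fy=f,interpolation=cv2.INTER_CUBIC)
    def poly(P,col,cl=True):
        q=np.array([(proj(c,p)-[x0,y0]+0.5)*f for p in P]); cv2.polylines(im,[np.round(q*16).astype(int)],cl,col,1,cv2.LINE_AA,4)
    poly(pts(st,[[-.137,-.075,.028],[.045,-.075,.028],[.045,.075,.028],[-.137,.075,.028]]),(0,0,255))
    poly(pts(st,[[-.145,-.086,0],[.117,-.086,0],[.117,.086,0],[-.145,.086,0]]),(255,0,0))
    t=np.linspace(0,6.28,40)
    poly(pts(st,np.stack([.085+.0125*np.cos(t),.0125*np.sin(t),0*t+.211],1)),(0,255,255))
    poly(pts(st,np.array([[0,0,.028],[0,0,.052]])),(255,0,255),False)
    for z in(.028,.040): poly(pts(bar,[[-.095,-.02,z],[.095,-.02,z],[.095,.02,z],[-.095,.02,z]]),(0,200,0))
    poly(pts(bar,np.stack([.065+.0075*np.cos(t),.0075*np.sin(t),0*t+.04],1)),(0,140,255))
    cv2.imwrite("pics/"+fn,im)
E
cat > f1.py <<'E'
from fit import *
C={n:cam(n) for n in("side","top")}
def sz(u,v): return np.array([200+u/5-.4,180+v/5-.4])
def tz(u,v): return np.array([220+u/4-.4,140+v/4-.4])
S=[("side",sz(180,362),[.045,.075,.028]),("side",sz(535,493),[-.137,.075,.028]),("top",tz(103,434),[-.137,.075,.028]),("top",tz(366,497),[-.137,-.075,.028]),
("top",tz(349,15),[.085,0,.211])]
def res(p): return np.concatenate([proj(C[n],pts(p[:3],L)[0])-u for n,u,L in S])
r=least_squares(res,[.64,.1,-.25],loss="soft_l1");print(r.x,r.fun.reshape(-1,2))
B=[("top",tz(213,590),[-.095,.02,.04]),("top",tz(290,600),[-.095,-.02,.04]),("side",sz(770,342),[-.095,-.02,.04]),("side",sz(747,403),[-.095,.02,.04]),("side",sz(440,270),[.065,0,.04]),("top",tz(314,322),[.065,0,.04])]
def res2(p): return np.concatenate([proj(C[n],pts(p[:3],L)[0])-u for n,u,L in B])
b=least_squares(res2,[.53,.1,-.2],loss="soft_l1");print(b.x,b.fun.reshape(-1,2))
overlay(C["side"],"ovs1.png",r.x,b.x,(200,160,360,280),5)
overlay(C["top"],"ovt1.png",r.x,b.x,(225,130,365,300),3.5)
# spot in stand frame
sp=pts(b.x,[.065,0,.04])[0];d=sp[:2]-r.x[:2];a=r.x[2]
print("spot in stand",[np.cos(a)*d[0]+np.sin(a)*d[1],-np.sin(a)*d[0]+np.cos(a)*d[1]])
E
python3 f1.py
```

```text
[ 0.6446  0.0963 -0.2568] [[-0.2969  0.5776]
 [ 0.7399 -0.2776]
 [ 0.4862 -0.8094]
 [-0.5881 -0.5126]
 [ 0.1699  0.7677]]
[ 0.5303  0.1012 -0.2455] [[ 0.0978 -0.1874]
 [-1.5718  1.4863]
 [ 0.1642 -0.4553]
 [ 0.0023 -0.9253]
 [ 0.1603 -0.0055]
 [-0.0575 -1.3839]]
spot in stand [np.float64(-0.04671108738478098), np.float64(-0.023533087673011745)]
```

```bash
ls -la pics
```

```text
total 2520
drwxr-xr-x 2 agent agent   4096 Dec  6 03:43 .
drwxr-xr-x 3 agent agent   4096 Dec  6 03:43 ..
-rw-r--r-- 1 agent agent 530123 Dec  6 03:43 ovs1.png
-rw-r--r-- 1 agent agent 366278 Dec  6 03:43 ovt1.png
-rw-r--r-- 1 agent agent 360573 Dec  6 03:42 side0.png
-rw-r--r-- 1 agent agent 460898 Dec  6 03:42 side0z.png
-rw-r--r-- 1 agent agent 376878 Dec  6 03:42 top0.png
-rw-r--r-- 1 agent agent 462448 Dec  6 03:42 top0z.png
```

View pics/ovs1.png

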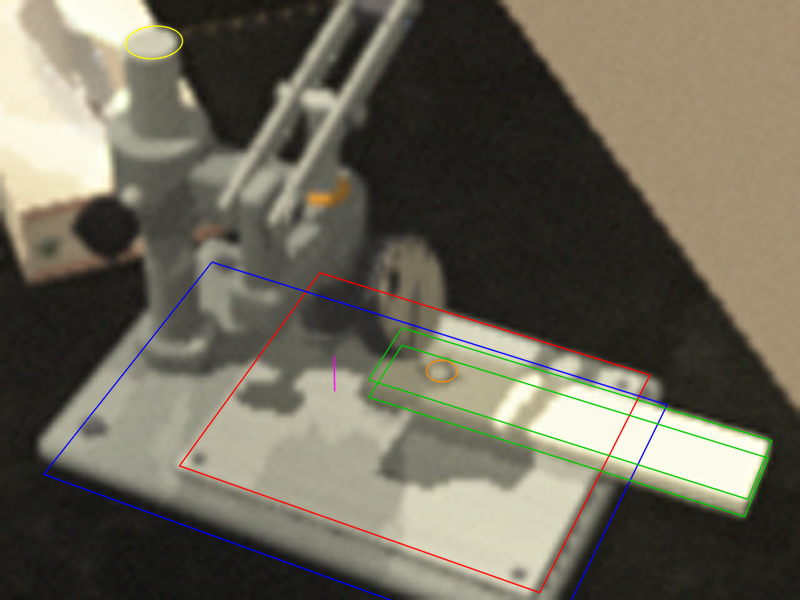

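View pics/ovt1.png

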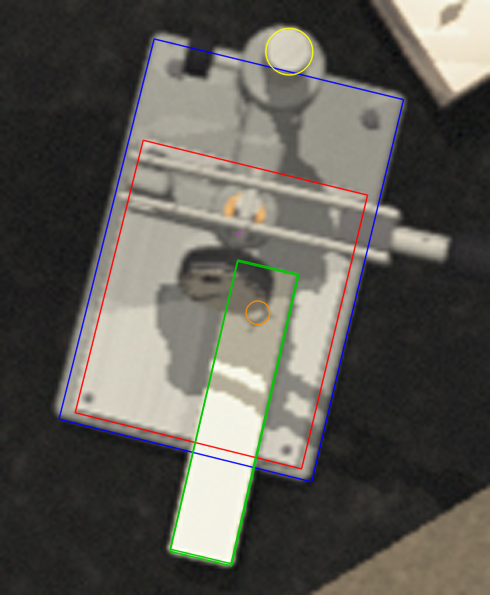

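The overlays fit to about 1 px. I'll take sharper zooms to refine the corners.

Run:
```python
import cv2
def z(f,o,b,k):
    a=cv2.imread(f)[b[1]:b[3],b[0]:b[2]]; a=cv2.convertScaleAbs(a,alpha=1.0)
    a=cv2.resize(a,None,fx=k,fy=k,interpolation=cv2.INTER_LANCZOS4)
    for i in range(0,a.shape[1],10*k): cv2.putText(a,str(b[0]+i//k),(i,10),0,.35,(0,255,255));cv2.line(a,(i,0),(i,a.shape[0]),(0,120,120),1) 
    for i in range(0,a.shape[0],10*k): cv2.putText(a,str(b[1]+i//k),(0,i+10),0,.35,(0,255,255));cv2.line(a,(0,i),(a.shape[1],i),(0,120,120),1)
    cv2.imwrite(o,a)
z("pics/top0.png","pics/t8a.png",(235,225,325,300),8)
z("pics/side0.png","pics/s8a.png",(270,215,360,285),8)
```

```text
(no output)
```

View pics/t8a.png

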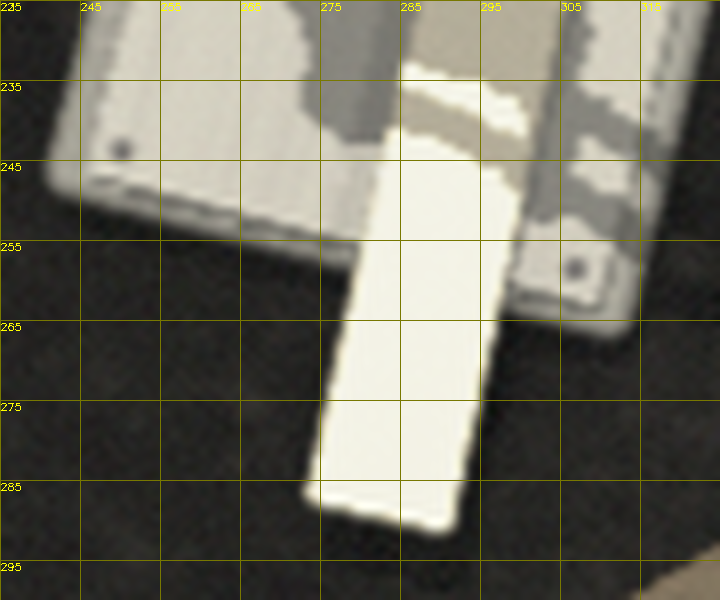

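View pics/s8a.png

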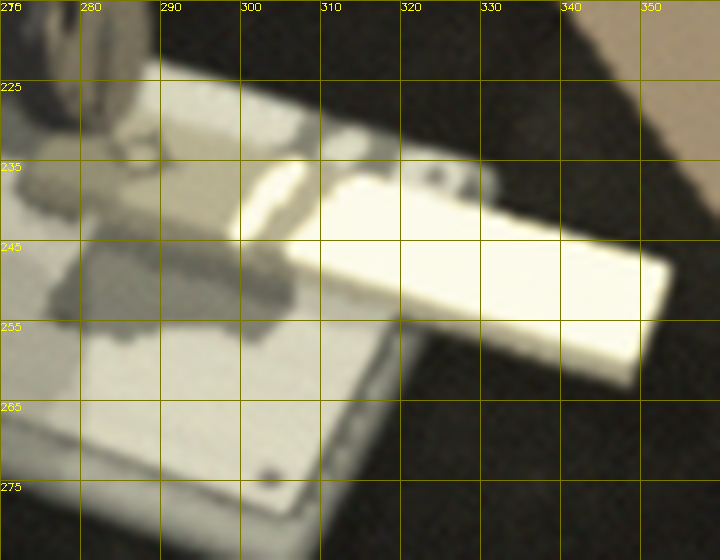

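```bash
cat > f2.py <<'E'
from fit import *
C={n:cam(n) for n in("side","top")}
def sz(u,v): return np.array([200+(u+.5)/5-.5,180+(v+.5)/5-.5])
def tz(u,v): return np.array([220+(u+.5)/4-.5,140+(v+.5)/4-.5])
def s8(u,v): return np.array([270+(u+.5)/8-.5,215+(v+.5)/8-.5])
def t8(u,v): return np.array([235+(u+.5)/8-.5,225+(v+.5)/8-.5])
S=[("side",sz(180,363),[.045,.075,.028]),("side",s8(290,517),[-.137,.075,.028]),("top",t8(93,178),[-.137,.075,.028]),("top",t8(604,303),[-.137,-.075,.028]),
("top",tz(349,17),[.085,0,.211]),("side",np.array([200+153/5-.4,160+42/5-.4]),[.085,0,.211])]
B=[("top",t8(302,498),[-.095,.02,.04]),("top",t8(455,535),[-.095,-.02,.04]),("side",s8(674,262),[-.095,-.02,.04]),("side",s8(631,363),[-.095,.02,.04]),("side",s8(145,153),[.065,0,.04])]
E=[("top",t8(408,0),.02),("top",t8(390,140),.02),("top",t8(560,10),-.02),("top",t8(522,190),-.02),("side",s8(235,243),.02),("side",s8(360,175),-.02)]
def res(p):
    sh={"top":p[6:8],"side":p[8:10]}
    out=[proj(C[n],pts(p[:3],L)[0])+sh[n]-u for n,u,L in S]+[proj(C[n],pts(p[3:6],L)[0])+sh[n]-u for n,u,L in B]
    for n,u,y in E:
        a=proj(C[n],pts(p[3:6],[-.09,y,.04])[0])+sh[n];b=proj(C[n],pts(p[3:6],[.09,y,.04])[0])+sh[n]
        d=(b-a)/np.linalg.norm(b-a); out.append([d[0]*(u-a)[1]-d[1]*(u-a)[0]])
    return np.concatenate(out+[p[6:]*.5])
r=least_squares(res,[.6446,.0963,-.257,.53,.1,-.22,0,0,0,0],loss="soft_l1")
st,b=r.x[:3],r.x[3:6]
print(st,b,r.x[6:]);print(r.fun[:22].reshape(-1,2),r.fun[22:28])
np.save("st.npy",st);np.save("b0.npy",b)
sp=pts(b,[.065,0,.04])[0];d=sp[:2]-st[:2];a=st[2]
print("spot in stand",[np.cos(a)*d[0]+np.sin(a)*d[1],-np.sin(a)*d[0]+np.cos(a)*d[1]])
print("ring shift world",st[:2]-sp[:2],"bar yaw rel",b[2]-a)
for h in (.241,.197,.171):
    dz=h-.19; print("grip",h,pts(st,[0,.055-np.sqrt(.205**2-dz**2),h]))
print("bare end, grasp pt 20mm from end",pts(b,[-.075,0,.034]))
E
python3 f2.py
```

```text
[ 0.6455  0.0967 -0.263 ] [ 0.5309  0.1029 -0.2303] [0.2005 0.0493 0.065  0.1751]
[[-0.7806  0.4877]
 [ 0.8073 -0.7953]
 [-0.6541 -0.1846]
 [ 0.0403  0.6383]
 [ 0.3894 -0.1395]
 [-0.2378 -0.0314]
 [ 0.6487  0.1956]
 [-0.8361 -0.5242]
 [-0.197   0.4653]
 [ 0.6652 -0.3469]
 [-0.3438  0.8144]] [-0.9516  0.5672 -0.0445  0.0444 -0.5276 -0.1123]
spot in stand [np.float64(-0.0473297428909783), np.float64(-0.02166569316176278)]
ring shift world [0.0513 0.0086] bar yaw rel 0.0326437270013116
grip 0.241 [[ 0.6082 -0.0419  0.241 ]]
grip 0.197 [[ 0.6065 -0.048   0.197 ]]
grip 0.171 [[ 0.6067 -0.0473  0.171 ]]
bare end, grasp pt 20mm from end [[0.4579 0.12   0.034 ]]
```

```bash
cat > mv.py <<'E'
from h import *
def plan(pos,rpy,frompose=None):
    s=ctrl.get_state() if frompose is None else frompose
    p0=np.array(s["tcp_pos"]);R0=Rn.from_euler("xyz",s["ee_rot"])
    R1=Rn.from_euler("xyz",rpy)
    d=R0.inv().apply(np.array(pos)-p0)*100; w=(R0.inv()*R1).as_rotvec()
    print("t",round(s["time"],2),"tcp",np.round(p0,4),np.round(s["ee_rot"],3),"F",np.round(s["ft_force"],1),"g",round(s["gripper_width"],3),"q",np.round(s["q"],2)); print("->",np.round(d,2),np.round(w,4))
E
python3 - <<'E'
from mv import *; from fit import pts
b=np.load("b0.npy"); g=pts(b,[-.08,0,0])[0]; print(g)
plan([g[0],g[1],.12],[np.pi,0,np.pi+b[2]])
E
```

```text
[0.453  0.1212 0.    ]
t 1.1 tcp [0.2019 0.6178 0.2313] [-3.142  0.     2.826] F [-0.2 -0.3  0. ] g 1.0 q [-1.3   0.47 -0.01  1.6   0.01  1.07 -0.06]
-> [-39.29 -39.41  11.13] [-0.      0.     -0.0855]
```

Emit:
play_rows(
  plan=[
    [-39.3,-39.4,3,0,0,-0.0855],
    [-39.3,-39.4,3,0,0,-0.0855],
    [-39.3,-39.4,3,0,0,-0.0855],
    [-39.3,-39.4,3,0,0,-0.0855],
    [-39.3,-39.4,3,0,0,-0.0855],
    [-39.3,-39.4,3,0,0,-0.0855],
    [-39.3,-39.4,3,0,0,-0.0855],
    [-39.3,-39.4,3,0,0,-0.0855],
    [-39.3,-39.4,3,0,0,-0.0855],
    [-39.3,-39.4,3,0,0,-0.0855],
    [-39.3,-39.4,3,0,0,-0.0855],
    [-39.3,-39.4,3,0,0,-0.0855],
  ],
  jaw=0.8,
)

```text
time: 2.1
tcp_pos: [0.4279, 0.1705, 0.2048]
ee_rot: [3.141, 0.001, 2.911]
ft_force: [0.6, 0.4, 0.2]
gripper_width: 0.797
```

Run:
```python
from mv import *; from fit import pts
b=np.load("b0.npy"); g=pts(b,[-.08,0,0])[0]
plan([g[0],g[1],.09],[np.pi,0,np.pi+b[2]])
```

```text
t 2.1 tcp [0.4279 0.1705 0.2048] [3.141 0.001 2.911] F [0.6 0.4 0.2] g 0.797 q [-0.63  0.18  0.2   2.09 -0.05  0.88  0.94]
-> [-3.56 -4.24 11.47] [0.001  0.0008 0.0002]
```

Emit:
play_rows(
  plan=[
    [-1.5,-2,3,0,0,0],
    [-3.5,-4.2,5,0,0,0],
    [-3.5,-4.2,9,0,0,0],
    [-3.5,-4.2,11.5,0,0,0],
    [-3.5,-4.2,11.5,0,0,0],
    [-3.5,-4.2,11.5,0,0,0],
  ],
)

```text
time: 2.6
tcp_pos: [0.4511, 0.1232, 0.0889]
ee_rot: [-3.14, -0.002, 2.911]
ft_force: [0.2, 0.0, 1.2]
gripper_width: 0.795
```

Run:
```python
from mv import *; from fit import *
b=np.load("b0.npy"); g=pts(b,[-.08,0,0])[0]
plan([g[0],g[1],.03],[np.pi,0,np.pi+b[2]])
for n,B in(("side",(200,130,400,280)),("top",(200,130,380,310))):
    c=cam(n); overlay(c,n+"a.png",np.load("st.npy"),b,B,3.5)
```

```text
t 2.6 tcp [0.4511 0.1232 0.0889] [-3.14  -0.002  2.911] F [0.2 0.  1.2] g 0.795 q [-0.51  0.39  0.21  2.16 -0.13  0.62  1.13]
-> [-0.24 -0.14  5.89] [-0.0016 -0.0021 -0.0001]
```

View pics/sidea.png

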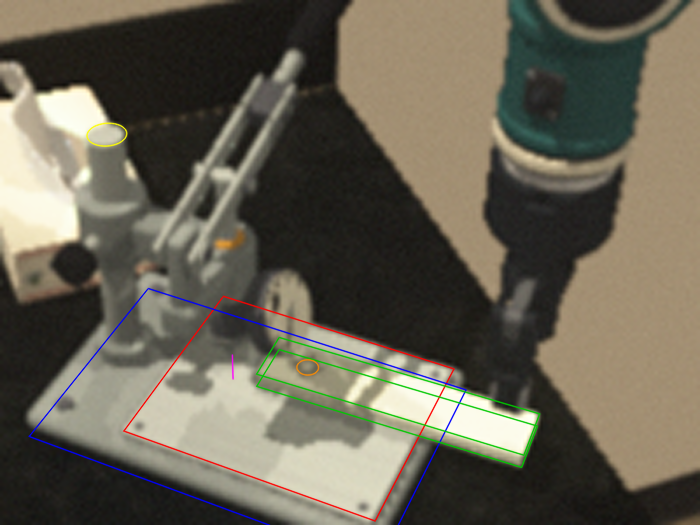

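View pics/topa.png

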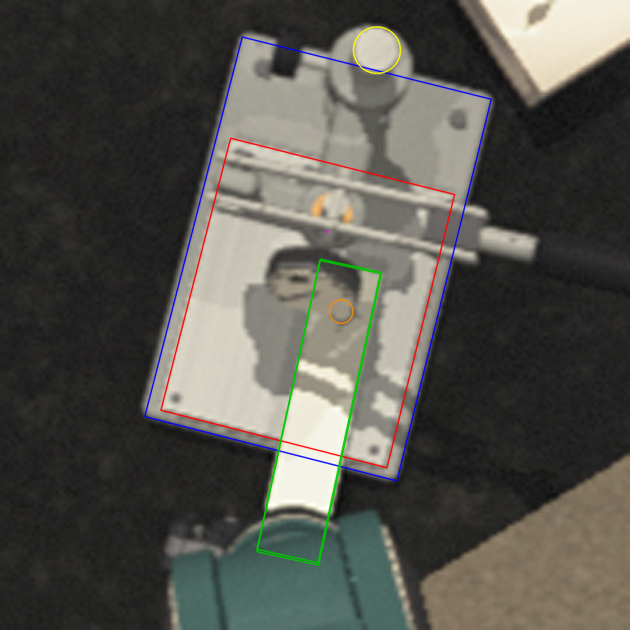

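Emit:
play_rows(
  plan=[
    [-0.2,-0.1,3,0,0,0],
    [-0.2,-0.15,5.5,0,0,0],
    [-0.2,-0.15,6.0,0,0,0],
    [-0.2,-0.15,6.0,0,0,0],
    [-0.2,-0.15,6.0,0,0,0],
  ],
)

```text
time: 3.12
tcp_pos: [0.4544, 0.1221, 0.0309]
ee_rot: [3.14, 0.002, 2.912]
ft_force: [0.9, 0.7, 0.0]
gripper_width: 0.804
```

Emit:
play_rows(
  plan=[
    [0,0,0,0,0,0],
    [0,0,0,0,0,0],
    [0,0,0,0,0,0],
    [0,0,0,0,0,0],
    [0,0,0,0,0,0],
    [0,0,0,0,0,0],
    [0,0,0,0,0,0],
  ],
  jaw=0.3,
  newtons=25,
)

```text
time: 3.7
tcp_pos: [0.4542, 0.122, 0.0298]
ee_rot: [3.14, 0.002, 2.912]
ft_force: [0.3, 1.1, 4.0]
gripper_width: 0.458
```

Run:
```python
from mv import *; from fit import *
plan([.45,.12,.03],[np.pi,0,np.pi-.263])
c=cam("side"); overlay(c,"sideb.png",np.load("st.npy"),np.load("b0.npy"),(240,160,400,280),5)
```

```text
t 3.7 tcp [0.4542 0.122  0.0298] [3.14  0.002 2.912] F [0.3 1.1 4. ] g 0.458 q [-0.48  0.5   0.17  2.17 -0.18  0.48  1.17]
-> [ 0.36 -0.29 -0.02] [0.0011 0.0016 0.033 ]
```

View pics/sideb.png

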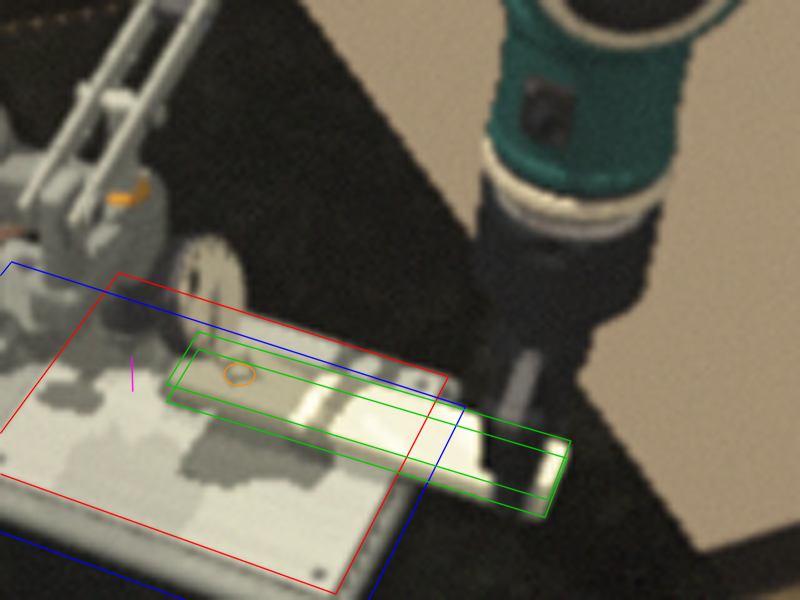

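Run:
```python
from mv import *; from fit import *
s=ctrl.get_state(); p=np.array(s["tcp_pos"])[:2]; yaw=s["ee_rot"][2]-np.pi
b=np.load("b0.npy"); st=np.load("st.npy")
u0=np.array([np.cos(b[2]),np.sin(b[2])]); gx=(p-b[:2])@u0; print("graspx",gx,"lat",(p-b[:2])@[-u0[1],u0[0]])
u=np.array([np.cos(yaw),np.sin(yaw)])
ring=p+u*(.065-gx); print(ring,st[:2]-ring)
plan([*(p+st[:2]-ring),.0302],[np.pi,0,s["ee_rot"][2]])
```

```text
graspx -0.07905046139302906 lat 0.0010200433239956612
[0.5944 0.0891] [0.0511 0.0076]
t 3.75 tcp [0.4542 0.1219 0.0298] [3.141 0.002 2.912] F [0.6 0.7 4.3] g 0.456 q [-0.48  0.5   0.17  2.17 -0.18  0.48  1.17]
-> [-4.8   1.9  -0.03] [0.001  0.0015 0.    ]
```

Emit:
play_rows(
  plan=[
    [-0.5,0.2,0,0,0,0],
    [-1.2,0.5,0,0,0,0],
    [-2.0,0.8,0,0,0,0],
    [-2.8,1.1,0,0,0,0],
    [-3.6,1.4,0,0,0,0],
    [-4.3,1.7,0,0,0,0],
    [-4.8,1.9,0,0,0,0],
    [-4.8,1.9,0,0,0,0],
    [-4.8,1.9,0,0,0,0],
    [-4.8,1.9,0,0,0,0],
  ],
)

```text
time: 4.58
tcp_pos: [0.4987, 0.1288, 0.029]
ee_rot: [-3.138, -0.012, 2.911]
ft_force: [-14.0, 0.3, 19.5]
gripper_width: 0.457
```

Run:
```python
from mv import *; from fit import *
s=ctrl.get_state(); p=np.array(s["tcp_pos"])[:2]; yaw=s["ee_rot"][2]-np.pi
b=np.array([*(p+.079*np.array([np.cos(yaw),np.sin(yaw)])),yaw]);np.save("b1.npy",b)
plan([.45,.12,.03],[np.pi,0,s["ee_rot"][2]]); st=np.load("st.npy"); print(st[:2]-pts(b,[.065,0,0])[0][:2])
c=cam("side"); overlay(c,"sidec.png",st,b,(220,180,360,280),5.7)
c=cam("top"); overlay(c,"topc.png",st,b,(225,140,355,290),4)
```

```text
t 4.58 tcp [0.4987 0.1288 0.029 ] [-3.138 -0.012  2.911] F [-14.    0.3  19.5] g 0.457 q [-0.46  0.56  0.17  2.05 -0.18  0.55  1.19]
-> [ 4.54 -1.97 -0.04] [-0.0039 -0.0119  0.    ]
[0.0066 0.0007]
```

View pics/sidec.png

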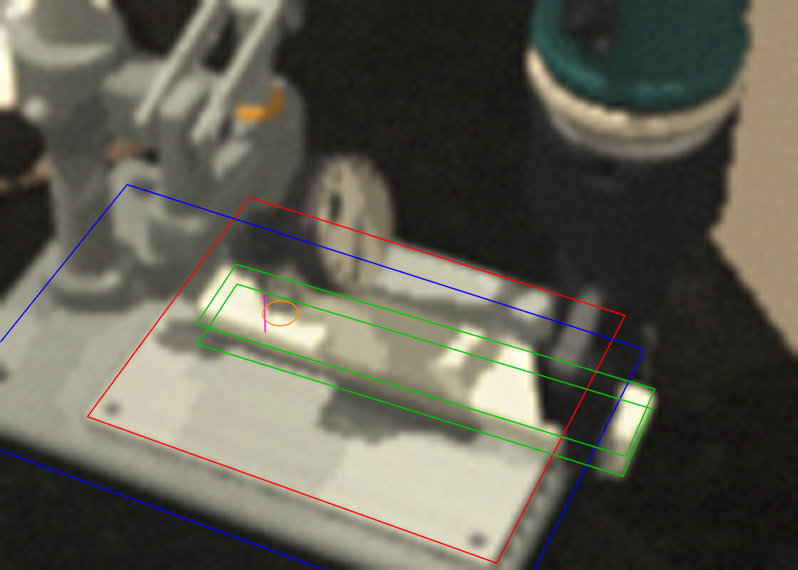

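View pics/topc.png

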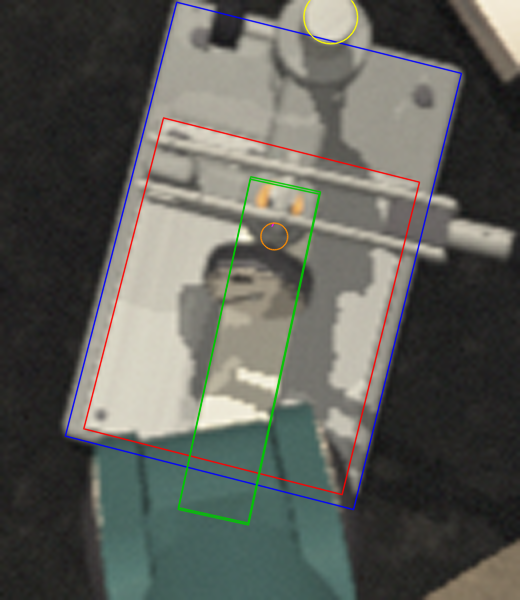

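The fingertips caught the table's front edge: 14 N of resistance, with the tool about 6 mm short. I'll back off a little, open, regrip higher and then look.

Emit:
play_rows(
  plan=[
    [0.5,-0.2,0,0,0,0],
    [1.0,-0.4,0,0,0,0],
    [1.0,-0.4,0,0,0,0],
    [1.0,-0.4,0,0,0,0],
  ],
)

```text
time: 5.02
tcp_pos: [0.4925, 0.127, 0.0289]
ee_rot: [-3.14, -0.003, 2.911]
ft_force: [-1.8, -0.5, 2.8]
gripper_width: 0.459
```

Emit:
play_rows(
  plan=[
    [0,0,0,0,0,0],
    [0,0,0,0,0,0],
    [0,0,-0.4,0,0,0],
    [0,0,-0.4,0,0,0],
    [0,0,-0.4,0,0,0],
  ],
  jaw=0.7,
)

```text
time: 5.43
tcp_pos: [0.4942, 0.1275, 0.0337]
ee_rot: [3.141, 0.001, 2.911]
ft_force: [-0.5, -0.3, 1.2]
gripper_width: 0.698
```

Run:
```python
from mv import *; from fit import *
s=ctrl.get_state(); b=np.load("b1.npy")
plan([.45,.12,.035],[np.pi,0,s["ee_rot"][2]]); st=np.load("st.npy")
c=cam("side"); overlay(c,"sided.png",st,b,(220,180,360,280),5.7)
```

```text
t 5.43 tcp [0.4942 0.1275 0.0337] [3.141 0.001 2.911] F [-0.5 -0.3  1.2] g 0.698 q [-0.46  0.54  0.18  2.07 -0.18  0.54  1.18]
-> [ 4.14 -1.74 -0.14] [0.0004 0.0008 0.    ]
```

View pics/sided.png

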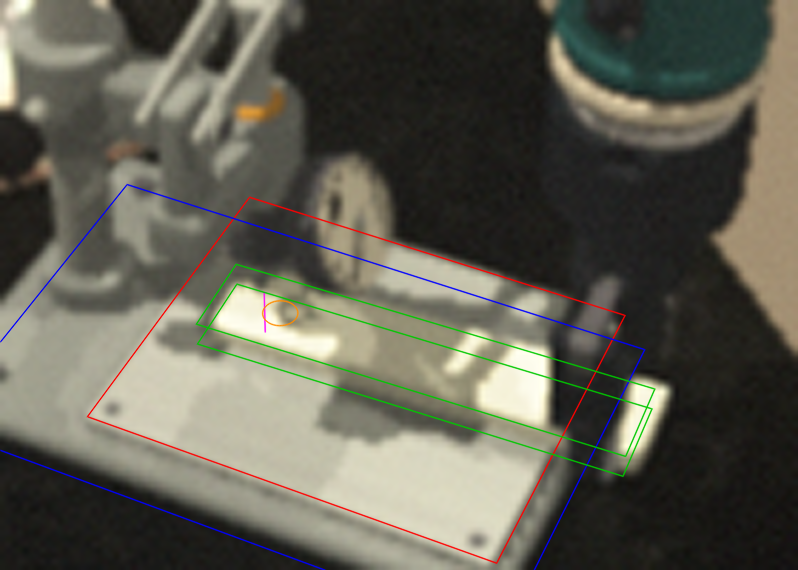

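Emit:
play_rows(
  plan=[
    [0,0,0,0,0,0],
    [0,0,0,0,0,0],
    [0,0,0,0,0,0],
    [0,0,0,0,0,0],
    [0,0,0,0,0,0],
    [0,0,0,0,0,0],
  ],
  jaw=0.3,
  newtons=25,
)

```text
time: 5.98
tcp_pos: [0.4939, 0.1275, 0.0335]
ee_rot: [3.141, 0.0, 2.911]
ft_force: [-1.4, -0.3, 3.4]
gripper_width: 0.455
```

Run:
```python
from mv import *; from fit import *
s=ctrl.get_state(); p=np.array(s["tcp_pos"])[:2]; yaw=s["ee_rot"][2]-np.pi
st=np.load("st.npy"); u=np.array([np.cos(yaw),np.sin(yaw)])
ring=p+u*(.065+.0773); d=st[:2]-ring; print(ring,d)
plan([*(p+d),.0345],[np.pi,0,s["ee_rot"][2]])
b=np.array([*(p+.0773*u),yaw])
c=cam("side"); overlay(c,"sidee.png",st,b,(220,180,360,280),5.7)
```

```text
[0.6324 0.095 ] [0.0131 0.0017]
t 5.98 tcp [0.4939 0.1275 0.0335] [3.141 0.    2.911] F [-1.4 -0.3  3.4] g 0.455 q [-0.46  0.54  0.18  2.08 -0.18  0.54  1.18]
-> [-1.23  0.46 -0.1 ] [0.0002 0.0002 0.    ]
```

View pics/sidee.png

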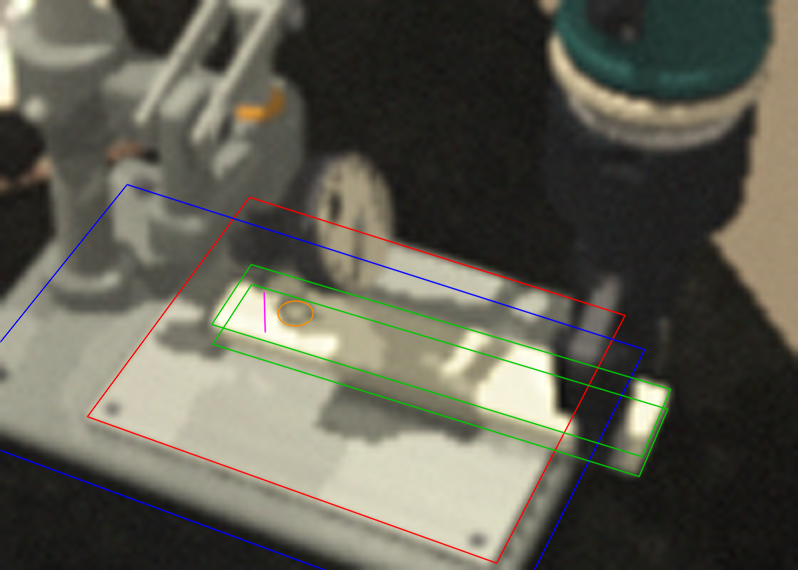

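Emit:
play_rows(
  plan=[
    [-0.3,0.1,0,0,0,0],
    [-0.7,0.25,0,0,0,0],
    [-1.1,0.4,0,0,0,0],
    [-1.25,0.45,0,0,0,0],
    [-1.25,0.45,0,0,0,0],
    [-1.25,0.45,0,0,0,0],
  ],
)

```text
time: 6.53
tcp_pos: [0.5052, 0.1294, 0.0335]
ee_rot: [-3.141, -0.004, 2.912]
ft_force: [-5.7, 1.2, 10.1]
gripper_width: 0.456
```

Run:
```python
from mv import *; from fit import *
s=ctrl.get_state(); p=np.array(s["tcp_pos"])[:2]; yaw=s["ee_rot"][2]-np.pi
st=np.load("st.npy"); u=np.array([np.cos(yaw),np.sin(yaw)])
ring=p+u*(.065+.0773); d=st[:2]-ring; print(ring,d)
plan([*(p+d),.0345],[np.pi,0,s["ee_rot"][2]])
```

```text
[0.6438 0.097 ] [ 0.0017 -0.0004]
t 6.53 tcp [0.5052 0.1294 0.0335] [-3.141 -0.004  2.912] F [-5.7  1.2 10.1] g 0.456 q [-0.46  0.56  0.18  2.05 -0.18  0.56  1.19]
-> [-0.17  0.   -0.1 ] [-0.0006 -0.0037  0.    ]
```

Emit:
play_rows(
  plan=[
    [-0.2,0,0,0,0,0],
    [-0.2,0,0,0,0,0],
    [-0.2,0,0,0,0,0],
  ],
)

```text
time: 6.78
tcp_pos: [0.5067, 0.1292, 0.0335]
ee_rot: [-3.141, -0.005, 2.912]
ft_force: [-6.2, 1.0, 10.9]
gripper_width: 0.456
```

Emit:
play_rows(
  plan=[
    [0,0,0,0,0,0],
    [0,0,0,0,0,0],
    [0,0,0,0,0,0],
    [0,0,0,0,0,0],
    [0,0,-2,0,0,0],
    [0,0,-4,0,0,0],
    [3,-1,-7,0,0,0],
    [6,-2,-10,0,0,0],
    [6,-2,-12,0,0,0],
    [6,-2,-12,0,0,0],
  ],
  jaw=0.8,
)

```text
time: 7.62
tcp_pos: [0.4468, 0.1234, 0.1572]
ee_rot: [3.137, 0.005, 2.912]
ft_force: [0.5, 0.5, -0.4]
gripper_width: 0.801
```

```bash
cat > zz.py <<'E'
import cv2
def z(a,o,b,k):
    a=a[b[1]:b[3],b[0]:b[2]]
    a=cv2.resize(a,None,fx=k,fy=k,interpolation=cv2.INTER_LANCZOS4)
    for i in range(0,a.shape[1],10*k): cv2.putText(a,str(b[0]+i//k),(i,10),0,.35,(0,255,255))
    for i in range(0,a.shape[0],10*k): cv2.putText(a,str(b[1]+i//k),(0,i+10),0,.35,(0,255,255))
    cv2.imwrite(o,a)
E
python3 - <<'E'
from mv import *; from fit import *; from zz import z
plan([.45,.12,.1],[np.pi,0,2.911])
c=cam("side","side_p.png");z(np.array(c["pixels"])[:,:,::-1].copy(),"pics/sidef.png",(250,210,350,280),8)
c=cam("top","top_p.png");z(np.array(c["pixels"])[:,:,::-1].copy(),"pics/topf.png",(235,190,335,285),6)
print(ctrl.pinpoint("side","spot"),ctrl.pinpoint("side","test_bar"),ctrl.pinpoint("top","test_bar"))
E
```

```text
t 7.62 tcp [0.4468 0.1234 0.1572] [3.137 0.005 2.912] F [ 0.5  0.5 -0.4] g 0.801 q [-0.55  0.25  0.24  2.13 -0.09  0.76  1.08]
-> [-0.36 -0.28  5.72] [0.0044 0.005  0.0005]
[{'at': [0.4789, 0.56], 'confidence': 0.83}] [{'at': [0.518, 0.58], 'confidence': 0.56}] [{'at': [0.5143, 0.5364], 'confidence': 0.62}, {'at': [0.6693, 0.4879], 'confidence': 0.19}]
```

View pics/sidef.png

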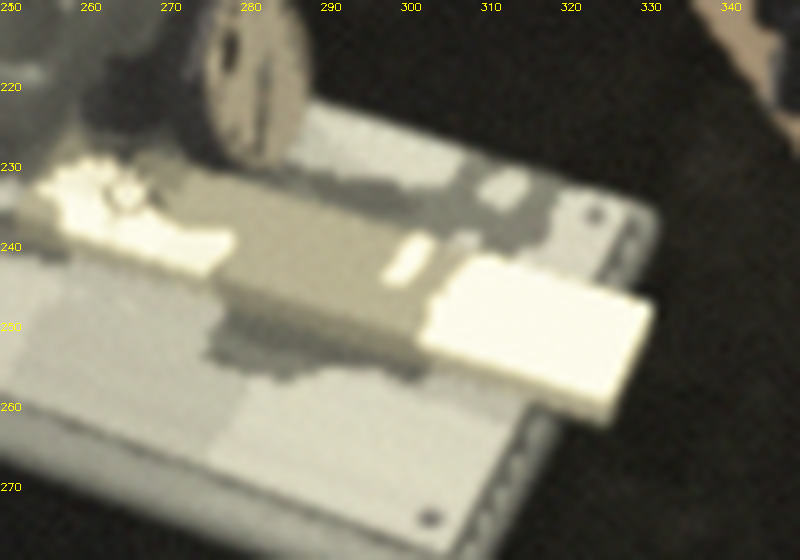

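View pics/topf.png

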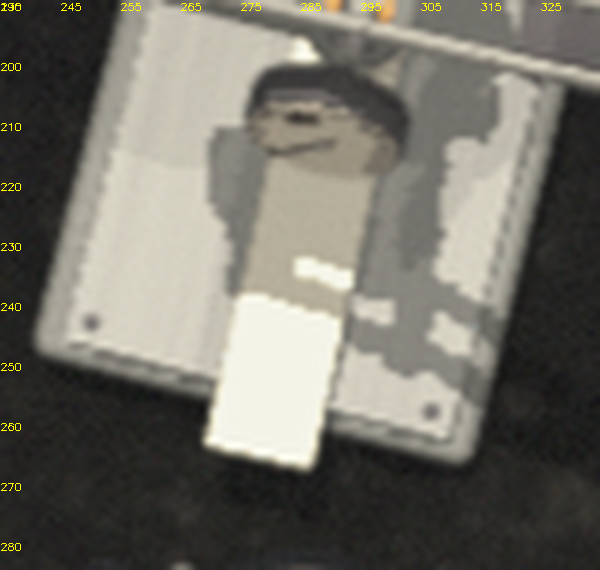

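```bash
cat > f3.py <<'E'
from fit import *
C={n:cam(n) for n in("side","top")}
st=np.load("st.npy")
def s8(u,v): return np.array([250+(u+.5)/8-.5,210+(v+.5)/8-.5])
def t6(u,v): return np.array([235+(u+.5)/6-.5,190+(v+.5)/6-.5])
S=[("side",s8(445,555),[-.137,.075,.028]),("top",t6(67,335),[-.137,.075,.028]),("top",t6(450,440),[-.137,-.075,.028]),("side",np.array([235.5,252.2]),[.045,.075,.028])]
B=[("top",t6(204,446),[-.095,.02,.04]),("top",t6(314,472),[-.095,-.02,.04]),("side",s8(654,303),[-.095,-.02,.04]),("side",s8(607,399),[-.095,.02,.04])]
E=[("top",t6(268,165),.02),("top",t6(237,300),.02),("top",t6(376,180),-.02),("top",t6(340,325),-.02),("side",s8(225,280),.02),("side",s8(420,345),.02)]
def res(p):
    sh={"top":p[6:8],"side":p[8:10]}
    out=[proj(C[n],pts(p[:3],L)[0])+sh[n]-u for n,u,L in S]+[proj(C[n],pts(p[3:6],L)[0])+sh[n]-u for n,u,L in B]
    for n,u,y in E:
        a=proj(C[n],pts(p[3:6],[-.09,y,.04])[0])+sh[n];b=proj(C[n],pts(p[3:6],[.09,y,.04])[0])+sh[n]
        d=(b-a)/np.linalg.norm(b-a); out.append([d[0]*(u-a)[1]-d[1]*(u-a)[0]])
    return np.concatenate(out+[p[6:]*.5, (p[:2]-st[:2])*1000*.5,[(p[2]-st[2])*100]])
r=least_squares(res,[*st,.58,.11,-.23,0,0,0,0],loss="soft_l1")
s2,b=r.x[:3],r.x[3:6]
print(s2,b,r.x[6:]);print(r.fun[:16].reshape(-1,2),r.fun[16:22])
for q in(st,s2):
    d=pts(b,[.065,0,.04])[0][:2]-q[:2];a=q[2]
    print("spot in stand",[np.cos(a)*d[0]+np.sin(a)*d[1],-np.sin(a)*d[0]+np.cos(a)*d[1]])
np.save("b2.npy",b)
print("side ball z.04 proj",proj(C["side"],[*st[:2],.04]),"ball tip rest",proj(C["side"],[*st[:2],.052]))
overlay(C["side"],"sideg.png",st,b,(240,200,340,275),8)
E
python3 f3.py
```

```text
[ 0.6458  0.0965 -0.2693] [ 0.5817  0.1113 -0.2335] [ 0.3094 -0.0904 -0.4464  0.1939]
[[ 0.4469 -0.4016]
 [-0.3458  0.6334]
 [ 0.2821 -0.0079]
 [-1.4122  0.2864]
 [ 0.2477 -0.101 ]
 [-0.5111 -0.4994]
 [-0.088   0.3501]
 [ 0.5313  0.1558]] [ 0.0513 -0.1201  0.2622 -0.4155 -0.0005 -0.5117]
spot in stand [np.float64(-0.00042973534895408085), np.float64(-0.000547159716703952)]
spot in stand [np.float64(-0.0007690945051711706), np.float64(-0.0004484107046156382)]
side ball z.04 proj [265.8538 234.2302] ball tip rest [265.7577 230.6916]
```

View pics/sideg.png

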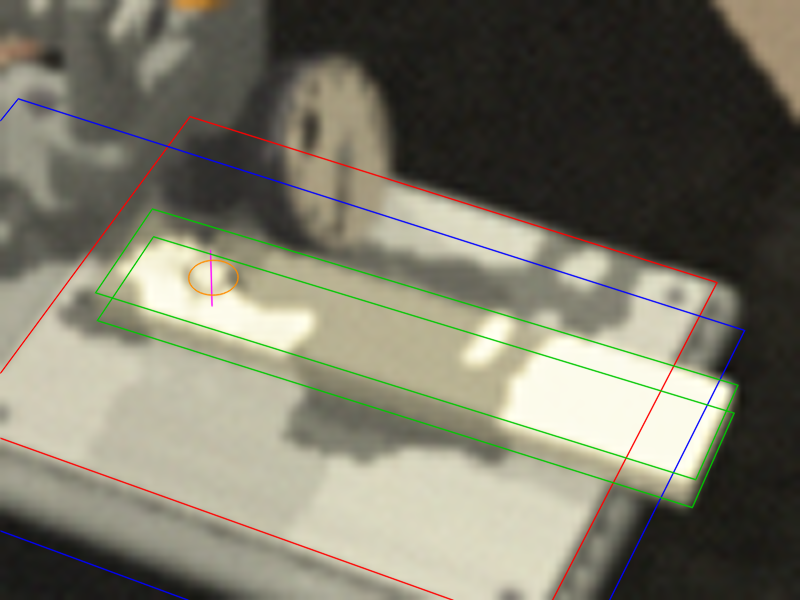

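Both cameras put the ring within 1 mm of the ball axis and the bar is released. Next is the lever grip.

Run:
```python
from mv import *; from fit import *
st=np.load("st.npy")
g=pts(st,[0,.055-np.sqrt(.205**2-.051**2),.241])[0]
# check grip against images
for n in("side","top"):
    c=cam(n); print(n,proj(c,g),[(np.array(r["at"])*[560,420],r["confidence"]) for r in ctrl.pinpoint(n,"grip")[:2]])
plan([g[0],g[1],.33],[np.pi,0,1.308])
```

```text
side [291.305  134.1015] [(array([293.72, 136.29]), 0.97)]
top [374.9489 205.6415] [(array([294.224, 192.906]), 0.58), (array([376.712, 204.708]), 0.56)]
t 8.17 tcp [0.4458 0.1225 0.1528] [-3.141 -0.001  2.911] F [ 0.1 -0.4  0.1] g 0.796 q [-0.55  0.26  0.24  2.13 -0.09  0.76  1.09]
-> [-19.55 -12.32 -17.73] [-0.0013  0.      1.603 ]
```

Emit:
play_rows(
  plan=[
    [0,0,-4,0,0,0.125],
    [0,0,-8,0,0,0.25],
    [0,0,-12,0,0,0.375],
    [0,0,-16,0,0,0.5],
    [0,0,-17.7,0,0,0.625],
    [-3,-2,-17.7,0,0,0.75],
    [-6,-4,-17.7,0,0,0.875],
    [-9,-6,-17.7,0,0,1.0],
    [-12,-8,-17.7,0,0,1.125],
    [-15,-10,-17.7,0,0,1.25],
    [-18,-12,-17.7,0,0,1.375],
    [-19.5,-12.3,-17.7,0,0,1.5],
  ],
  jaw=0.8,
)

```text
time: 9.17
tcp_pos: [0.6071, -0.0456, 0.3272]
ee_rot: [-3.137, 0.003, 1.4]
ft_force: [-0.4, -1.4, -0.3]
gripper_width: 0.799
```

Run:
```python
from mv import *; from fit import *
st=np.load("st.npy")
g=pts(st,[0,.055-np.sqrt(.205**2-.051**2),.241])[0]; print(g)
plan([g[0],g[1],.30],[np.pi,0,1.308])
```

```text
[ 0.6082 -0.0419  0.241 ]
t 9.17 tcp [ 0.6071 -0.0456  0.3272] [-3.137  0.003  1.4  ] F [-0.4 -1.4 -0.3] g 0.799 q [-0.41  0.34  0.57  1.62 -0.19  1.24  0.02]
-> [0.39 0.06 2.72] [-0.0047  0.0028  0.092 ]
```

Emit:
play_rows(
  plan=[
    [0.3,0,0.5,0,0,0.095],
    [0.3,0,1.2,0,0,0.095],
    [0.3,0,1.2,0,0,0.095],
    [0.3,0,1.2,0,0,0.095],
  ],
)

```text
time: 9.5
tcp_pos: [0.6077, -0.0381, 0.3179]
ee_rot: [-3.14, 0.0, 1.319]
ft_force: [-0.6, 0.2, -0.1]
gripper_width: 0.799
```

Run:
```python
from mv import *; from fit import *
st=np.load("st.npy")
g=pts(st,[0,.055-np.sqrt(.205**2-.051**2),.241])[0]
plan([g[0],g[1],.222],[np.pi,0,1.308])
c=cam("side","sh.png");c=cam("top","th.png")
```

```text
t 9.5 tcp [ 0.6077 -0.0381  0.3179] [-3.14   0.     1.319] F [-0.6  0.2 -0.1] g 0.799 q [-0.43  0.35  0.58  1.64 -0.2   1.22 -0.07]
-> [-0.36  0.15  9.59] [-0.0011  0.0002  0.0114]
```

View pics/sh.png

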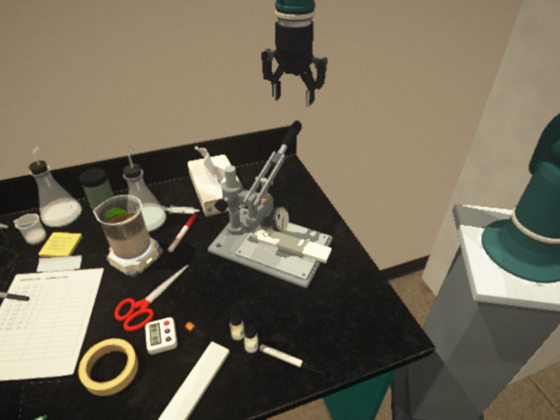

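View pics/th.png

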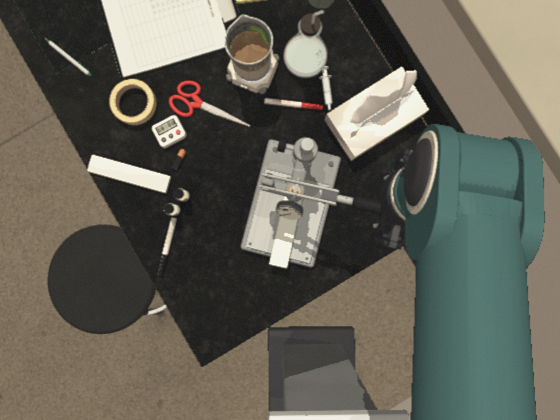

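Emit:
play_rows(
  plan=[
    [-0.2,0.1,1.5,0,0,0.01],
    [-0.35,0.15,4,0,0,0.01],
    [-0.35,0.15,6.5,0,0,0.01],
    [-0.35,0.15,8.5,0,0,0.01],
    [-0.35,0.15,9.6,0,0,0.01],
    [-0.35,0.15,9.6,0,0,0.01],
    [-0.35,0.15,9.6,0,0,0.01],
  ],
)

```text
time: 10.18
tcp_pos: [0.609, -0.0423, 0.2231]
ee_rot: [3.141, -0.0, 1.307]
ft_force: [1.0, -0.6, 0.3]
gripper_width: 0.804
```

Run:
```python
from mv import *; from fit import *; from zz import z
st=np.load("st.npy")
g=pts(st,[0,.055-np.sqrt(.205**2-.051**2),.241])[0]
plan([g[0],g[1],.222],[np.pi,0,1.308])
c=cam("side");z(np.array(c["pixels"])[:,:,::-1].copy(),"pics/si.png",(210,70,350,260),3)
```

```text
t 10.18 tcp [ 0.609  -0.0423  0.2231] [ 3.141 -0.     1.307] F [ 1.  -0.6  0.3] g 0.804 q [-0.4   0.44  0.55  1.74 -0.26  1.03 -0.02]
-> [ 0.01 -0.09  0.11] [ 0.0006 -0.0002 -0.0012]
```

View pics/si.png

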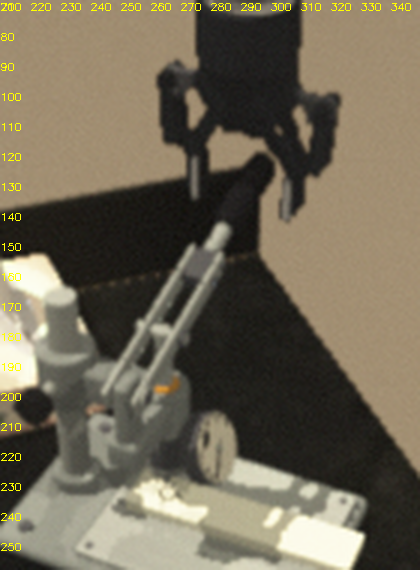

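Emit:
play_rows(
  plan=[
    [0,0,0.1,0,0,0],
    [0,0,0.1,0,0,0],
    [0,0,0.1,0,0,0],
    [0,0,0.1,0,0,0],
    [0,0,0.1,0,0,0],
    [0,0,0.1,0,0,0],
    [0,0,0.1,0,0,0],
    [0,0,0.1,0,0,0],
  ],
  jaw=0.15,
  newtons=30,
)

```text
time: 10.9
tcp_pos: [0.6084, -0.0424, 0.2214]
ee_rot: [-3.141, 0.0, 1.306]
ft_force: [-2.7, 0.5, 0.8]
gripper_width: 0.284
```

Run:
```python
from mv import *; from fit import *; from zz import z
plan([.6067,-.0473,.152],[np.pi,0,1.308])
c=cam("side");z(np.array(c["pixels"])[:,:,::-1].copy(),"pics/sj.png",(210,70,350,260),3)
```

```text
t 10.9 tcp [ 0.6084 -0.0424  0.2214] [-3.141  0.     1.306] F [-2.7  0.5  0.8] g 0.284 q [-0.4   0.44  0.55  1.74 -0.26  1.03 -0.02]
-> [-0.52 -0.03  6.94] [-0.0006  0.0001 -0.002 ]
```

View pics/sj.png

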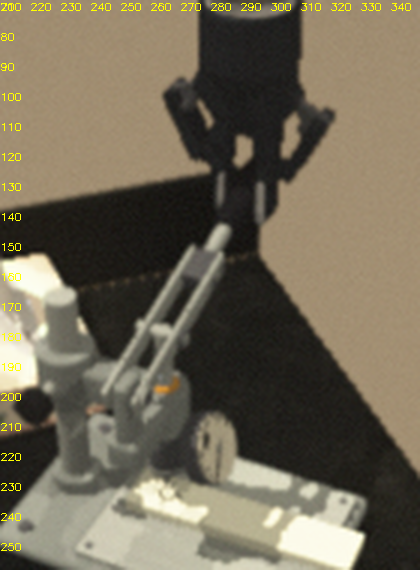

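Emit:
play_rows(
  plan=[
    [-0.1,0,0.4,0,0,0],
    [-0.22,0,0.9,0,0,0],
    [-0.32,0,1.4,0,0,0],
    [-0.41,0,1.9,0,0,0],
    [-0.48,0,2.4,0,0,0],
    [-0.54,0,2.9,0,0,0],
    [-0.59,0,3.4,0,0,0],
    [-0.62,0,3.9,0,0,0],
    [-0.62,0,3.9,0,0,0],
    [-0.62,0,3.9,0,0,0],
  ],
)

```text
time: 11.78
tcp_pos: [0.6068, -0.0482, 0.1819]
ee_rot: [-3.141, 0.0, 1.306]
ft_force: [-5.4, 1.5, 2.3]
gripper_width: 0.286
```

Run:
```python
from mv import *; from fit import *; from zz import z
plan([.6067,-.0473,.152],[np.pi,0,1.308])
c=cam("side");z(np.array(c["pixels"])[:,:,::-1].copy(),"pics/sk.png",(225,170,325,245),8)
z(np.array(c["pixels"])[:,:,::-1].copy(),"pics/sk2.png",(210,70,350,260),3)
print([r for r in ctrl.pinpoint("side","grip")])
```

```text
t 11.78 tcp [ 0.6068 -0.0482  0.1819] [-3.141  0.     1.306] F [-5.4  1.5  2.3] g 0.286 q [-0.37  0.48  0.53  1.78 -0.29  0.96  0.01]
-> [ 0.08 -0.03  2.99] [-0.001   0.0001 -0.0017]
[{'at': [0.5241, 0.3612], 'confidence': 0.55}]
```

View pics/sk.png

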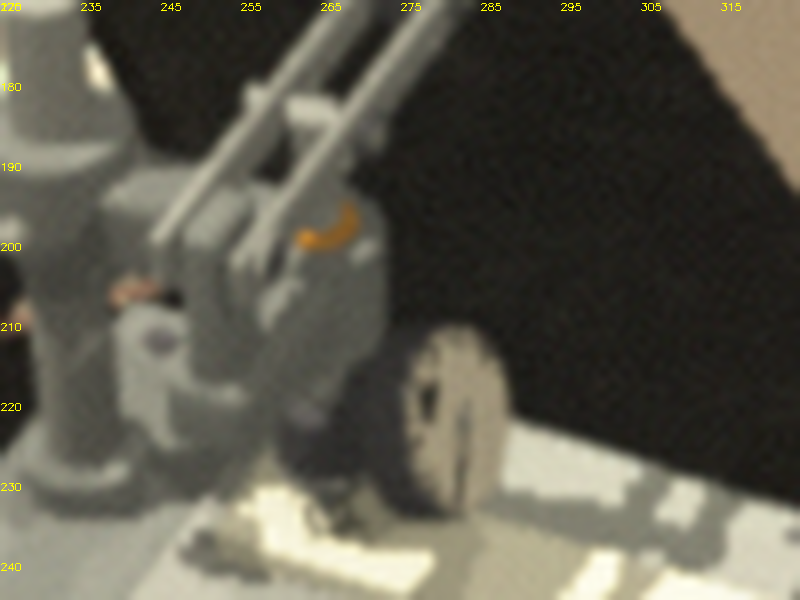

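View pics/sk2.png

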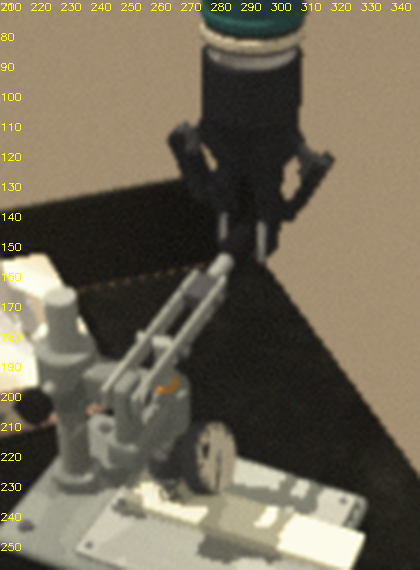

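Run:
```python
from mv import *; from fit import *
c=cam("side"); a=np.array(c["pixels"])[215:245,245:290,::-1].astype(float)
a=255*(np.clip(a/255,0,1))**.6
a=cv2.resize(a.astype(np.uint8),None,fx=16,fy=16,interpolation=cv2.INTER_CUBIC)
st=np.load("st.npy")
for z,col in((.04,(0,0,255)),(.046,(255,0,255))):
    q=proj(c,[*st[:2],z]); u=((q-[245,215]+.5)*16).astype(int); cv2.drawMarker(a,tuple(int(v) for v in u),col,0,10,1); print(q)
cv2.imwrite("pics/sl.png",a)
```

```text
[265.8538 234.2302]
[265.8059 232.4684]
```

View pics/sl.png

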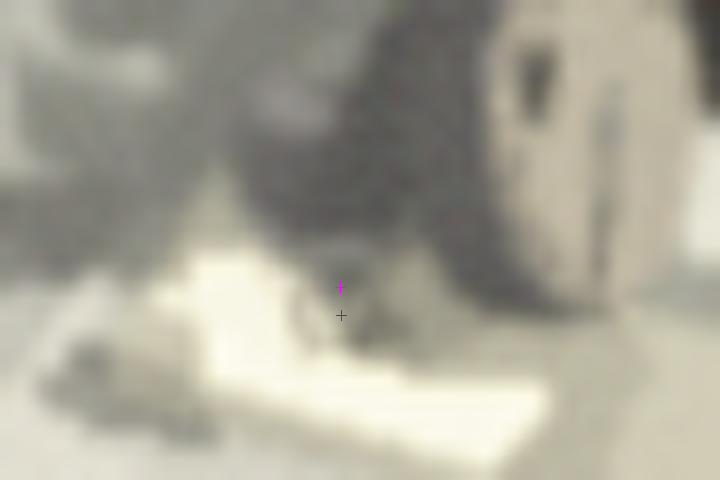

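The steel tip shows just above the ring at about (266,233) and centred on it. I'll press on.

Emit:
play_rows(
  plan=[
    [0,-0.1,0.3,0,0,0],
    [0,-0.1,0.6,0,0,0],
    [0,-0.1,0.9,0,0,0],
    [0,-0.1,1.2,0,0,0],
    [0.02,-0.1,1.5,0,0,0],
    [0.03,-0.1,1.8,0,0,0],
    [0.05,-0.1,2.1,0,0,0],
    [0.07,-0.1,2.4,0,0,0],
    [0.08,-0.1,2.7,0,0,0],
    [0.08,-0.1,2.7,0,0,0],
    [0.08,-0.1,2.7,0,0,0],
    [0.08,-0.1,2.7,0,0,0],
  ],
)

```text
time: 12.93
tcp_pos: [0.6069, -0.048, 0.1558]
ee_rot: [3.14, 0.0, 1.306]
ft_force: [-3.4, -1.0, 5.6]
gripper_width: 0.282
```

Run:
```python
from mv import *; from fit import *; from zz import z
plan([.6067,-.0473,.152],[np.pi,0,1.308])
c=cam("side","side_m.png");z(np.array(c["pixels"])[:,:,::-1].copy(),"pics/sm.png",(250,205,300,245),14)
z(np.array(c["pixels"])[:,:,::-1].copy(),"pics/sm2.png",(210,70,350,260),3)
c=cam("top","top_m.png");z(np.array(c["pixels"])[:,:,::-1].copy(),"pics/tm.png",(265,190,315,230),14)
```

```text
t 12.93 tcp [ 0.6069 -0.048   0.1558] [3.14  0.    1.306] F [-3.4 -1.   5.6] g 0.282 q [-0.36  0.52  0.52  1.8  -0.31  0.91  0.03]
-> [ 0.06 -0.04  0.38] [ 0.0015  0.0003 -0.0022]
```

View pics/sm.png

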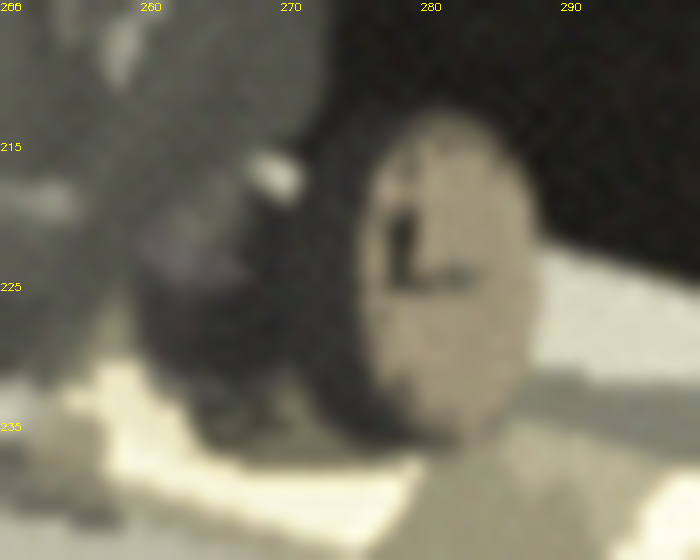

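View pics/tm.png

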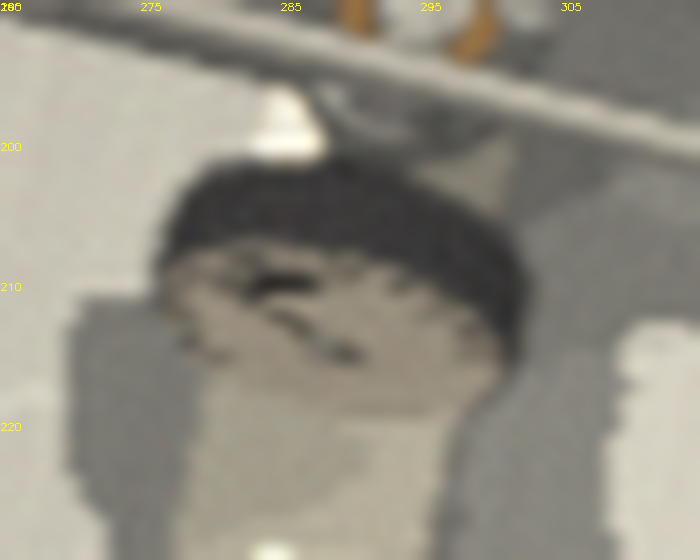

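View pics/sm2.png

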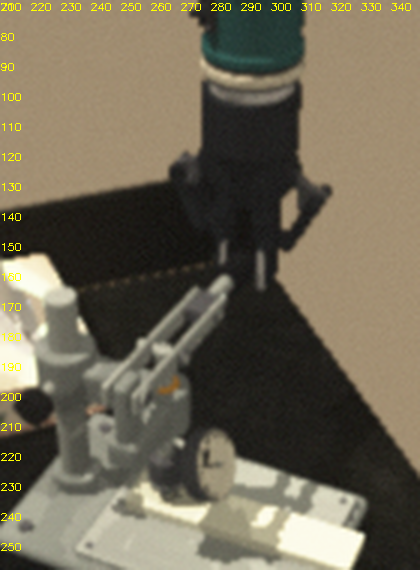

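```bash
cat > dial.py <<'E'
from fit import *
st=np.load("st.npy")
def face(p,rho,phi): # phi clockwise from up seen from front; front viewer looks +x: right = -y
    xc,yc,zc,t=p; rho=np.atleast_1d(rho);phi=np.atleast_1d(phi)
    a=rho*np.sin(phi); b=rho*np.cos(phi)
    L=np.stack([xc+b*np.sin(t),yc-a,zc+b*np.cos(t)],1)
    return pts(st,L)
def rect(c,p,n=300,R=.030):
    g=np.linspace(-R,R,n); X,Y=np.meshgrid(g,-g)
    W=face(p,np.hypot(X,Y).ravel(),np.arctan2(X,Y).ravel())
    q=np.array([proj(c,w) for w in W]).reshape(n,n,2).astype(np.float32)
    return cv2.remap(np.array(c["pixels"])[:,:,::-1].copy(),q[...,0],q[...,1],cv2.INTER_CUBIC)
E
cat > d1.py <<'E'
from dial import *
import sys
C={n:cam(n) for n in("side","top")}
def sm(u,v): return np.array([250+(u+.5)/14-.5,205+(v+.5)/14-.5])
def tm(u,v): return np.array([265+(u+.5)/14-.5,190+(v+.5)/14-.5])
th=np.linspace(0,2*np.pi,181)
P={"side":[sm(358,270),sm(543,275),sm(440,108),sm(465,447),sm(375,190),sm(530,200),sm(535,360),sm(375,350)],"top":[tm(160,272),tm(505,375),tm(360,415),tm(250,383),tm(450,410),tm(200,345)]}
def res(p):
    o=[p[4:]*.5]
    for i,n in enumerate(P):
        e=np.array([proj(C[n],w) for w in face(p,.029+0*th,th)])+p[4+2*i:6+2*i]
        from numpy.linalg import norm
        poly=np.round(e,6).astype(np.float32)
        o.append(np.array([cv2.pointPolygonTest(poly.reshape(-1,1,2),(float(u[0]),float(u[1])),True) for u in P[n]]))
    return np.concatenate(o)
r=least_squares(res,[-.05,0,.09,.4,0,0,0,0],diff_step=1e-3,x_scale=[.01,.01,.01,.1,1,1,1,1],loss="soft_l1");print(r.x,r.fun)
np.save("dial.npy",r.x)
for i,n in enumerate(P):
    c=dict(C[n]);K=np.array(c["mtx"]).copy();K[0,2]+=r.x[4+2*i];K[1,2]+=r.x[5+2*i];c["mtx"]=K
    cv2.imwrite(f"pics/rect_{n}{sys.argv[1]}.png",rect(c,r.x[:4]))
a=[cv2.imread(f"pics/rect_{n}{sys.argv[1]}.png") for n in P];cv2.imwrite(f"pics/rect{sys.argv[1]}.png",np.hstack(a))
E
python3 d1.py 1
```

```text
Traceback (most recent call last):
  File "d1.py", line 16, in <module>
    r=least_squares(res,[-.05,0,.09,.4,0,0,0,0],diff_step=1e-3,x_scale=[.01,.01,.01,.1,1,1,1,1],loss="soft_l1");print(r.x,r.fun)
  File "d1.py", line 11, in res
    e=np.array([proj(C[n],w) for w in face(p,.029+0*th,th)])+p[4+2*i:6+2*i]
                                      ~~~~^^^^^^^^^^^^^^^^
  File "dial.py", line 4, in face
    xc,yc,zc,t=p; rho=np.atleast_1d(rho);phi=np.atleast_1d(phi)
    ^^^^^^^^^^
ValueError: too many values to unpack (expected 4)
```

```bash
sed -i 's/xc,yc,zc,t=p;/xc,yc,zc,t=p[:4];/' dial.py; python3 d1.py 1; python3 -c "
from h import *
for n in('side','top'):
  c=cam(n); print(n,[(np.array(r['at'])*[560,420],r['confidence']) for r in ctrl.pinpoint(n,'dial')[:2]])"
```

```text
[-0.043   0.0006  0.0905  0.3577 -0.     -0.     -0.      0.    ] [-0.     -0.     -0.      0.     -0.2488  0.0342  0.2101  0.3424  0.0073
  0.3475 -0.2118  0.484   0.5486  0.8317 -0.3745 -0.1985  0.1161  0.5881]
side [(array([283.92 , 226.884]), 0.91), (array([292.992, 157.794]), 0.58)]
top []
```

View pics/rect1.png

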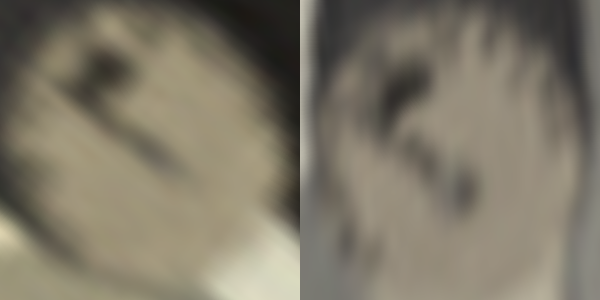

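The rectified dial shows the pointer at about the lower end of the sector, so roughly 12 to 13 N. That matches the grip height of 175 mm. I'll go 3 mm further down.

Emit:
play_rows(
  plan=[
    [0.01,0,0.15,0,0,0],
    [0.02,0,0.3,0,0,0],
    [0.02,0,0.3,0,0,0],
    [0.02,0,0.3,0,0,0],
    [0.02,0,0.3,0,0,0],
    [0.02,0,0.3,0,0,0],
  ],
)

```text
time: 13.93
tcp_pos: [0.607, -0.0478, 0.1529]
ee_rot: [3.14, 0.0, 1.306]
ft_force: [-3.0, -0.9, 7.2]
gripper_width: 0.29
```

```bash
cat > d2.py <<'E'
from dial import *; import sys
from mv import plan; from zz import z
plan([.6067,-.0473,.152],[np.pi,0,1.308])
p=np.load("dial.npy")[:4]; p=p.copy(); p[2]-=float(sys.argv[2])
o=[];pr=[]
for n,b in(("side",(262,205,302,240)),("top",(270,195,310,230))):
    c=cam(n); im=np.array(c["pixels"])[:,:,::-1].copy(); pr.append(cv2.resize(im[b[1]:b[3],b[0]:b[2]],None,fx=9.5,fy=9.5,interpolation=cv2.INTER_LANCZOS4))
    r=rect(c,p,360)
    for N in(0,12,15,18,30):
        a=np.deg2rad(-147)+.12*N; cv2.line(r,(int(180+165*np.sin(a)),int(180-165*np.cos(a))),(int(180+178*np.sin(a)),int(180-178*np.cos(a))),(0,0,255),2)
    cv2.circle(r,(180,180),2,(0,0,255),-1)
    o.append(r)
cv2.imwrite(f"pics/rect{sys.argv[1]}.png",np.hstack(o)); cv2.imwrite(f"pics/raw{sys.argv[1]}.png",np.hstack(pr))
E
python3 d2.py 2 0.001
```

```text
t 13.93 tcp [ 0.607  -0.0478  0.1529] [3.14  0.    1.306] F [-3.  -0.9  7.2] g 0.29 q [-0.36  0.52  0.52  1.8  -0.32  0.9   0.03]
-> [ 0.04 -0.04  0.09] [ 0.0015  0.0002 -0.0022]
```

View pics/rect2.png

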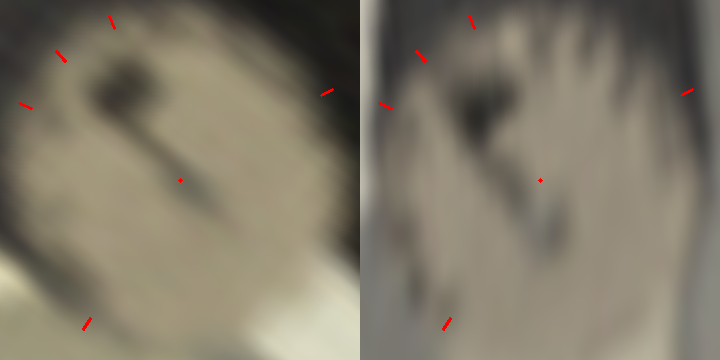

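View pics/raw2.png

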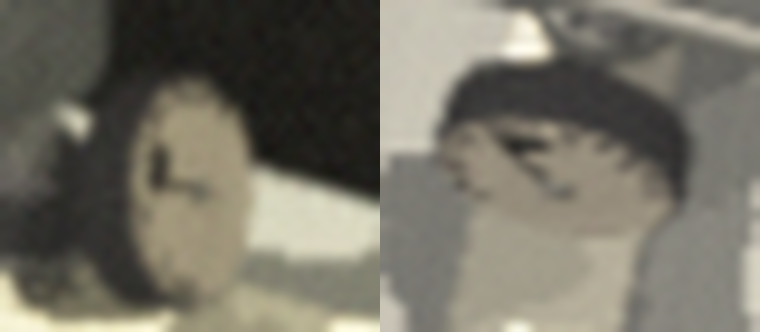

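Emit:
play_rows(
  plan=[
    [0,0,0.1,0,0,0],
    [0,0,0.1,0,0,0],
    [0,0,0.1,0,0,0],
    [0,0,0.1,0,0,0],
    [0,0,0.1,0,0,0],
    [0,0,0.1,0,0,0],
    [0,0,0.1,0,0,0],
    [0,0,0.1,0,0,0],
  ],
)

```text
time: 14.7
tcp_pos: [0.607, -0.0477, 0.1519]
ee_rot: [3.14, 0.0, 1.306]
ft_force: [-3.5, -1.5, 7.7]
gripper_width: 0.285
```

```bash
python3 d2.py 3 0.001
python3 - <<'E'
from mv import *; from fit import *
c=cam("side","side_n.png"); a=np.array(c["pixels"])[215:245,245:290,::-1].astype(float)
a=cv2.resize((255*(a/255)**.6).astype(np.uint8),None,fx=16,fy=16,interpolation=cv2.INTER_CUBIC); cv2.imwrite("pics/so.png",a)
overlay(c,"sq.png",np.load("st.npy"),np.load("b2.npy"),(240,200,340,275),8)
cam("top","top_n.png")
E
```

```text
t 14.7 tcp [ 0.607  -0.0477  0.1519] [3.14  0.    1.306] F [-3.5 -1.5  7.7] g 0.285 q [-0.36  0.52  0.51  1.8  -0.32  0.9   0.03]
-> [ 0.03 -0.04 -0.01] [ 0.0016  0.0001 -0.0022]
```

View pics/raw3.png

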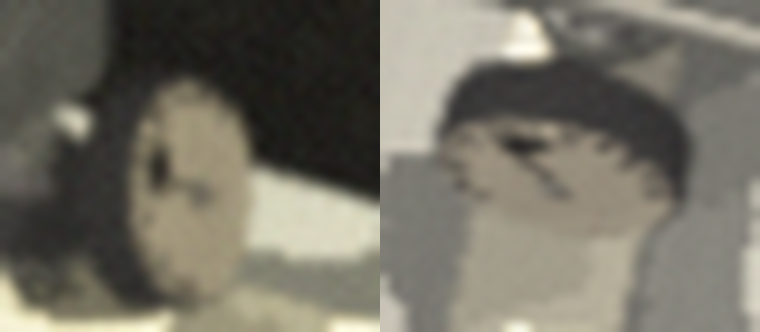

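View pics/rect3.png

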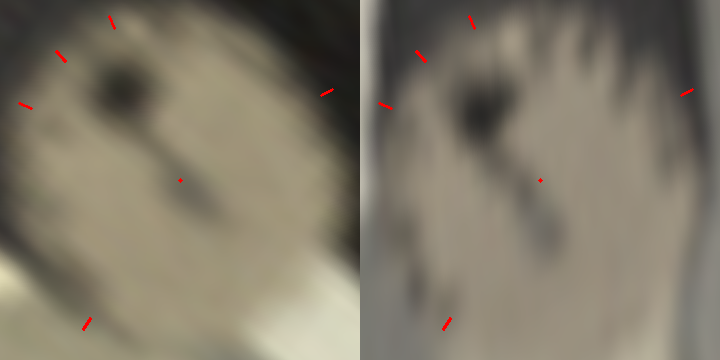

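View pics/so.png

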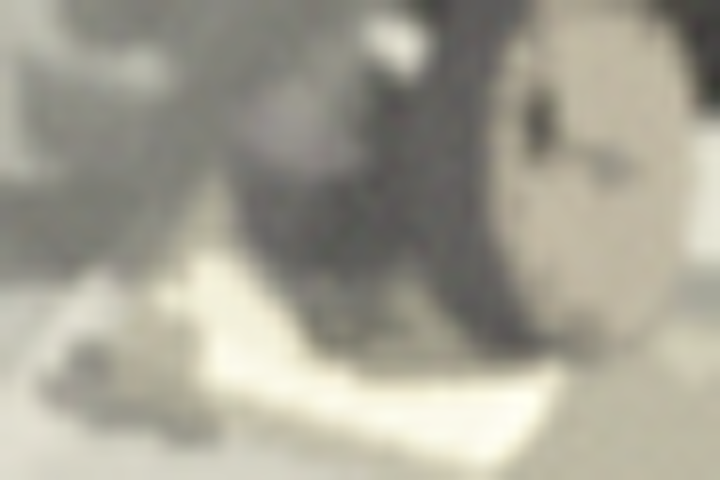

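View pics/sq.png

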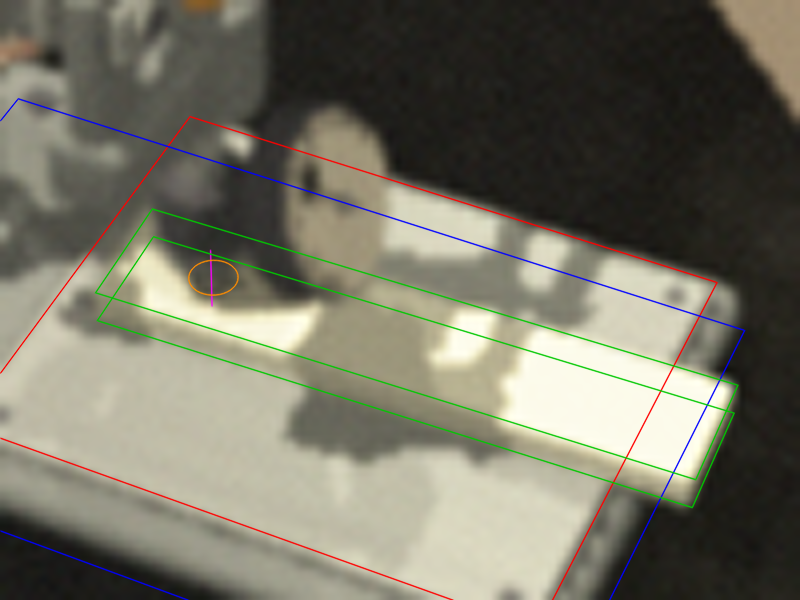

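View pics/top_n.png

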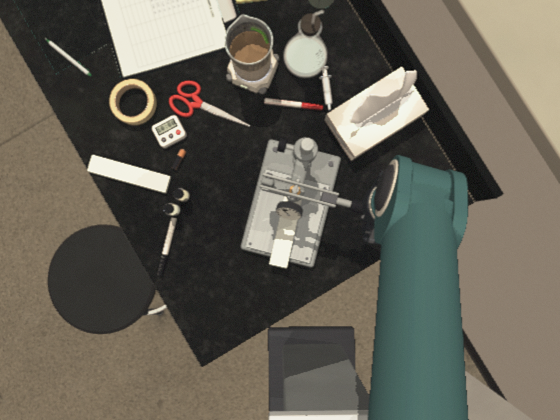

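The pointer points into the middle of the black sector. The grip height is 171 mm with 7.7 N at the wrist, the bar has not moved, and the rest of the bench looks untouched. Handing in.

```bash
python3 -c "
from workcell import ctrl
print(ctrl.job_done())"
```

```text
the job is handed in; nothing more can be done
None
```

I slid the test bar until its ring was under the ball tip and let go of it. I then gripped the lever handle across and pushed it down until the pointer stood in the black sector. The job was handed in at about 15 s of the 64 s, with the arm still holding the handle.

**Last checks**
- **Load:** the pointer was about mid-sector in both rectified views of the dial, so I put it at about 14 to 15 N. The grip height was about 171 mm and the wrist felt 7.7 N upward. Both fit about 15 N.
- **Ring:** just before the ball touched, it showed centred over the ring. The fitted bar position put the ring within 1 mm of the ball's axis, and the bar had not moved at the last look.
- **Bench:** the other things on the bench looked untouched in the last top view.

**What went wrong or is less certain**
- **Fingertip catch:** on the first slide the fingertips caught the table's front edge, with about 14 N sideways and 20 N upward. I backed off, regripped 4 mm higher and finished the slide. The contact stayed below the 40 N limit.
- **Ball hidden at the end:** with the ball pressed down, the spindle housing and shadows hid the ring. Its final position rests on the view just before contact and on the bar staying still.
- **Dial reading:** the dial is only about 25 pixels wide in the pictures, so I trust the pointer reading to about 1 to 2 N.
- **Network misses:** the detector missed the ball tip in the first pictures. In the top view it later ranked a wrong spot first for the grip and missed the dial. I relied on the tester's fitted position, my own reading of the pictures and the tool's pose there instead.

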